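Unclamp and lay out the link plates by length

TASK

Swing the drilling fixture's clamp bar up and leave it standing open, and only then slide the link plate held beneath it out. Lay all four steel link plates on the brown sorting board, one on each white cross, flat, centred on the crossing and along the long line, in order of length: the shortest on the cross nearest the drilling fixture, the longest on the one farthest from it.

Things in the scene. Friction and masses are not known exactly. Their poses are not given: they have to be found in the camera images.
- link_60: flat steel link plate, 24 mm wide, 6 mm thick, rounded ends with a dark eye in each, 60 mm long over all (the shortest), about 66 g. Origin: centre of its underside; x along its length, z up. Lies loose on the table between robot and board.
- link_80: flat steel link plate, 24 mm wide, 6 mm thick, rounded ends with a dark eye in each, 80 mm long over all (second shortest), about 88 g. Origin: centre of its underside; x along its length, z up. Lies loose on the table between robot and board.
- link_100: flat steel link plate, 24 mm wide, 6 mm thick, rounded ends with a dark eye in each, 100 mm long over all (second longest), about 109 g. Origin: centre of its underside; x along its length, z up. Lies loose on the table between robot and board.
- link_120: flat steel link plate, 24 mm wide, 6 mm thick, rounded ends with a dark eye in each, 120 mm long over all (the longest), about 131 g. Origin: centre of its underside; x along its length, z up. Starts centred on the 160 x 110 mm brown fixture's flat top, 20 mm up, along its x; its +x end is 10 mm under a fixed lip (38 mm high), so slide it 12 mm or more along -x (to the robot) before lifting.
- mark_1: white cross painted on the brown sorting board (155 x 272 mm, fixed, slightly turned): 134 mm line along x, 46 mm line along y. Origin at the crossing, on the board's top face, 10 mm above the table; z up. Number 1 of four alike, 62 mm apart along y, numbered from left (+y) to right (-y).
- mark_2: white cross painted on the brown sorting board (155 x 272 mm, fixed, slightly turned): 134 mm line along x, 46 mm line along y. Origin at the crossing, on the board's top face, 10 mm above the table; z up. Number 2 of four alike, 62 mm apart along y, numbered from left (+y) to right (-y).
- mark_3: white cross painted on the brown sorting board (155 x 272 mm, fixed, slightly turned): 134 mm line along x, 46 mm line along y. Origin at the crossing, on the board's top face, 10 mm above the table; z up. Number 3 of four alike, 62 mm apart along y, numbered from left (+y) to right (-y).
- mark_4: white cross painted on the brown sorting board (155 x 272 mm, fixed, slightly turned): 134 mm line along x, 46 mm line along y. Origin at the crossing, on the board's top face, 10 mm above the table; z up. Number 4 of four alike, 62 mm apart along y, numbered from left (+y) to right (-y).
- clamp (a joint): hinge angle (rad) of the fixture's aluminium clamp bar, 16 mm wide: about 0 lying flat across the longest plate, 1 mm above it and 34 mm from the fixture's centre towards +x; grows as the knob end swings up, stop at 1.75; standing up it reaches 140 mm above the table. Stiff friction hinge: stays where it is left, needs about 3 N at the knob.
- clamp_knob (a point): centre of the black cylindrical grip (18 mm diameter, 28 mm long along x, 6 mm proud of the bar each side) on the bar's free +y end, 54 mm above the table when shut. Axes turn with the bar: x is the hinge axis and the fixture's x. The hinge axis is 96 mm along the bar's -y and 22 mm along its -z from here, 32 mm above the table. The fixture is left or right of the board.
Things that resemble listed ones, but are neither listed nor needed, are in the scene too. Of the things shaped like the part that bears clamp, the dark wooden one is meant. Leave any blue look-alike of the link_80 alone.

How it is judged (in metres and radians):
On the way:
1. the clamp bar is swung up (above 1.0 rad) while the longest plate still lies in its seat (within 15 mm) (value of joint clamp above 1 rad and distance of link_120 from where it was at the start of the episode below 0.015 m), for 0.1 s.
At the end, for the whole second after the job is handed in: Each link plate lies flat and at rest on its own cross, its centre within 12 mm of the crossing and its length within 0.2 rad of the long line, shortest to longest starting from the cross nearest the drilling fixture, and the clamp bar stands open above 0.9 rad (((y of clamp_knob in the frame of mark_2 above 0 m and distance between link_60 and mark_1 below 0.012 m and angle between the x axis of link_60 and the x axis of mark_1, either way round below 0.2 rad and angle between the z axis of link_60 and the z axis of mark_1, either way round below 0.06 rad and distance between link_80 and mark_2 below 0.012 m and angle between the x axis of link_80 and the x axis of mark_2, either way round below 0.2 rad and angle between the z axis of link_80 and the z axis of mark_2, either way round below 0.06 rad and distance between link_100 and mark_3 below 0.012 m and angle between the x axis of link_100 and the x axis of mark_3, either way round below 0.2 rad and angle between the z axis of link_100 and the z axis of mark_3, either way round below 0.06 rad and distance between link_120 and mark_4 below 0.012 m and angle between the x axis of link_120 and the x axis of mark_4, either way round below 0.2 rad and angle between the z axis of link_120 and the z axis of mark_4, either way round below 0.06 rad) or (y of clamp_knob in the frame of mark_2 below 0 m and distance between link_60 and mark_4 below 0.012 m and angle between the x axis of link_60 and the x axis of mark_4, either way round below 0.2 rad and angle between the z axis of link_60 and the z axis of mark_4, either way round below 0.06 rad and distance between link_80 and mark_3 below 0.012 m and angle between the x axis of link_80 and the x axis of mark_3, either way round below 0.2 rad and angle between the z axis of link_80 and the z axis of mark_3, either way round below 0.06 rad and distance between link_100 and mark_2 below 0.012 m and angle between the x axis of link_100 and the x axis of mark_2, either way round below 0.2 rad and angle between the z axis of link_100 and the z axis of mark_2, either way round below 0.06 rad and distance between link_120 and mark_1 below 0.012 m and angle between the x axis of link_120 and the x axis of mark_1, either way round below 0.2 rad and angle between the z axis of link_120 and the z axis of mark_1, either way round below 0.06 rad)) and value of joint clamp above 0.9 rad and linear speed of each of link_60, link_80, link_100, link_120 below 0.01 m/s and angular speed of each of link_60, link_80, link_100, link_120 below 0.1 rad/s); the robot touches nothing.
It also fails if it takes over 138 s, if anything falls off the work surface, if the arm or the gripper's body presses on something with over 40 N, if the wrist force passes 120 N, or if a joint passes its speed limit or range.

ROBOT

A 6-joint arm with a two-finger parallel gripper is mounted at the origin on the work surface. World frame = base frame: x ahead of the robot, y to its left, z up, the work surface at z = 0. Lengths are in m, angles in degrees, forces in N, time in s.
With the tool pointing down it reaches from about 0.3 to 0.85 m from the base axis. Payload 5.4 kg.
Tool frame: the origin (TCP) lies midway between the tips of the shut fingers; the grasp point (between the pads) lies ctrl.grip_depth behind it (ctrl.grip_depth is the distance from the TCP to the grasp point, in m); z points along the fingers, y is the line along which they close (so a half turn about z gives the same grasp; the last joint's range is limited). The gripper opens to 85 mm and grips with 20 to 120 N. Pads are 22 mm wide; open, the fingers measure 114 mm over their backs; the gripper's body (76 mm by 85 mm) begins 54 mm behind the grasp point. The pads swing forward as they close: fully open they stand 13 mm farther back than shut.
Start: joints at [63.65, 9.076, 91.501, -0, 79.423, -12.038], TCP at [0.142, 0.557, 0.231] pointing down, gripper open.
Joint ranges: [-166.64, 166.64], [-54.1, 131.32], [10.49, 154.53], [-73.88, 253.88], [9.74, 151.15], [-171.62, 171.62]. Speed limits (degrees/s): [147.25, 147.25, 180, 180, 180, 180].

INTERFACE

Orientations are given as [roll, pitch, yaw] about the fixed x, y, z axes, in that order (R = Rz(yaw) Ry(pitch) Rx(roll)).
In Python, from plant import ctrl gives the robot as it stands.
- The arm moves only by the shell command python3 -m crank 'ROWS'. ROWS is text: rows parted by semicolons, each of 7 numbers parted by spaces: the shift along the tool's x, y, z in cm, then the turn, a rotation vector about the tool's x, y, z in units of 5 degrees (1.0 is 5 degrees), then the finger opening in cm, from 0 to 8.54. In form: dx dy dz ax ay az hand; .... A call has 1 to 10 rows; each row shifts and turns the commanded pose from where the row before left it, along the tool's axes as they then stand; what a row does not reach is not made up. A row lasts 1/12 s, in which the tool goes at most 41.7 mm and 7.16 degrees, less where a joint would pass 70% of its speed; a pose out of reach is approached as far as the arm can. A call is refused whole if a number of a shift passes 4.17 or a number of a turn 1, either way. A call with a gripper value outside its range is refused whole. The fingers move at their own pace and stop on an object; the grip force is fixed at half the most. Time passes only in rows, so rows that do not move let the fingers close. It gives the time, the measured TCP pose, the force, the opening and the grip force at its end, in the units of the state.
- ctrl.state(): the state, without advancing time (a new reading comes with each control period).
- ctrl.snapshot(name): name is "scene" or "top"; returns the picture (384x512x3 uint8, red, green, blue); there is no depth.
- ctrl.camera_info(name): a dict with "fx", "fy", "cx", "cy" (pixels), "cam_to_world" (4x4, takes a point from camera to world coordinates). Camera axes: x right, y down, z forward; pixel columns grow to the right and rows downward; lengths in m; the calibration is good to about 2 mm. A picture is of the moment at which its call begins. camera_info takes no time and is no camera call.
- ctrl.job_done(): hands the job in; it is judged then, once.
Trained networks look in the newest picture that a camera, given by its name, has taken for a name from the list of things; names that differ only in an ending like _2 or _b are one class to them, and where a whole thing is asked for, a point or a joint stands for the part that bears it (a point fixed in the world has none). Each returns a list of dicts, best first, with "score" (0 to 1); they miss things now and then, are a little off and sometimes report something else, mostly with a low value. They report only what shows in the picture. A call takes as long as a camera call. They do not tell look-alikes from the thing itself.
- ctrl.find_in(camera, label): "xy" ([column, row] in pixels, amid what is visible of it).
The state is a dict: "clock": time; "joints": joint angles; "qd": joint speeds; "effort": joint torques, N m; "ee_pos": TCP position; "eef_rot": TCP orientation; "wrist_force": force on the tool from outside, world axes, zero at the start; "ft_torque": the same for the moment, N m; "grip_width": finger opening in m; "gripper_force": force on a finger pad.
Only numpy, scipy, OpenCV 4.12 (cv2) and the standard library are available. Lean on these libraries where they do the work, as an engineer would, in place of code of your own. Each camera call takes 0.05 s, during which the arm holds its last target. There are 200 camera calls.

## Working session

There is one attempt and no reset: what is moved stays moved. The work goes in short steps, Python scripts to look and compute and a shell command to move; the robot and the scene stay as the last step left them, time stands still between calls to the robot, and variables do not carry over. Pictures are saved under pics/ and viewed, at most 14 in all, crops included, and the job is handed in when it is done.

```bash
ls; mkdir -p pics
python3 - <<'E'
from plant import ctrl
import cv2
print(ctrl.state(), ctrl.grip_depth)
for c in("scene","top"):
    im=ctrl.snapshot(c); cv2.imwrite(f"pics/{c}0.png",im[:,:,::-1])
    i=ctrl.camera_info(c); print(c,i)
    for l in ("link_60","link_80","link_100","link_120","mark_1","clamp","clamp_knob"):
        print(l,[(([round(v) for v in d["xy"]]),round(d["score"],2)) for d in ctrl.find_in(c,l)])
E
```

```text
pics
{'clock': 0.0, 'joints': array([ 6.36516687e+01,  9.11466961e+00,  9.15715029e+01,  1.31614638e-04,
        7.94223639e+01, -1.20382026e+01]), 'qd': array([-0.07711782,  0.03433319, -0.07701036, -0.00240372,  0.02063321,
       -0.03949679]), 'effort': array([-6.18660360e-04, -3.96003306e+01, -3.31429696e+01, -2.88114579e-04,
        8.52177967e-03, -8.09784325e-06]), 'ee_pos': array([0.1418775 , 0.55661041, 0.23030295]), 'eef_rot': array([-1.79893877e+02, -2.27632452e-02,  1.65689826e+02]), 'wrist_force': array([ 1.68135207, -0.14540699, -0.28150086]), 'ft_torque': array([-0.01206205,  0.01209861,  0.035774  ]), 'gripper_force': 0.0, 'grip_width': 0.08598282769733365} 0.0187
scene {'fx': 430.83580782115837, 'fy': 430.83580782115837, 'cx': 256.2570265774904, 'cy': 192.19050881575816, 'cam_to_world': array([[ 0.84668815,  0.45382569, -0.27777944,  0.82997868],
       [ 0.53206416, -0.71702736,  0.45031044, -0.53725275],
       [ 0.00518699, -0.529069  , -0.84856296,  1.07658602],
       [ 0.        ,  0.        ,  0.        ,  1.        ]])}
link_60 [([174, 229], 0.77), ([248, 19
[... 1056 characters left out ...]
72), ([261, 134], 0.72), ([115, 159], 0.28)]
link_80 [([337, 255], 0.93), ([315, 206], 0.91), ([201, 197], 0.75), ([122, 179], 0.73), ([254, 204], 0.72), ([261, 134], 0.72), ([115, 159], 0.28)]
link_100 [([337, 255], 0.93), ([315, 206], 0.91), ([201, 197], 0.75), ([122, 179], 0.73), ([254, 204], 0.72), ([261, 134], 0.72), ([115, 159], 0.28)]
link_120 [([337, 255], 0.93), ([315, 206], 0.91), ([201, 197], 0.75), ([122, 179], 0.73), ([254, 204], 0.72), ([261, 134], 0.72), ([115, 159], 0.28)]
mark_1 [([288, 120], 0.69), ([259, 123], 0.62), ([206, 125], 0.52)]
clamp [([119, 267], 0.97), ([116, 156], 0.85), ([199, 195], 0.23)]
clamp_knob [([113, 159], 0.97), ([118, 268], 0.62), ([126, 180], 0.51)]
```

Run:
```python
import cv2
a=cv2.imread("pics/top0.png"); cv2.imwrite("pics/top0b.png",cv2.resize(a[70:310,60:380],None,fx=2.5,fy=2.5,interpolation=cv2.INTER_CUBIC))
a=cv2.imread("pics/scene0.png"); cv2.imwrite("pics/scene0b.png",cv2.resize(a[70:310,100:420],None,fx=2.5,fy=2.5,interpolation=cv2.INTER_CUBIC))
```

```text
(no output)
```

View pics/top0b.png

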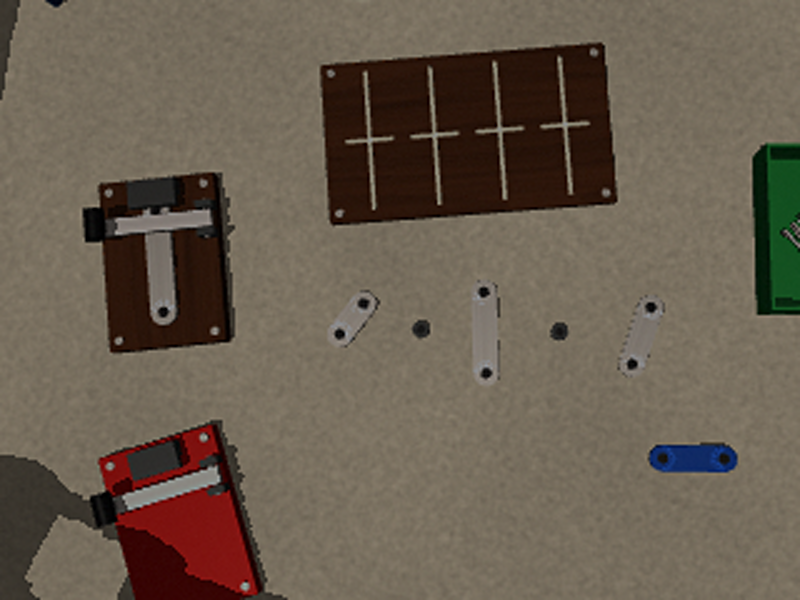

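View pics/scene0b.png

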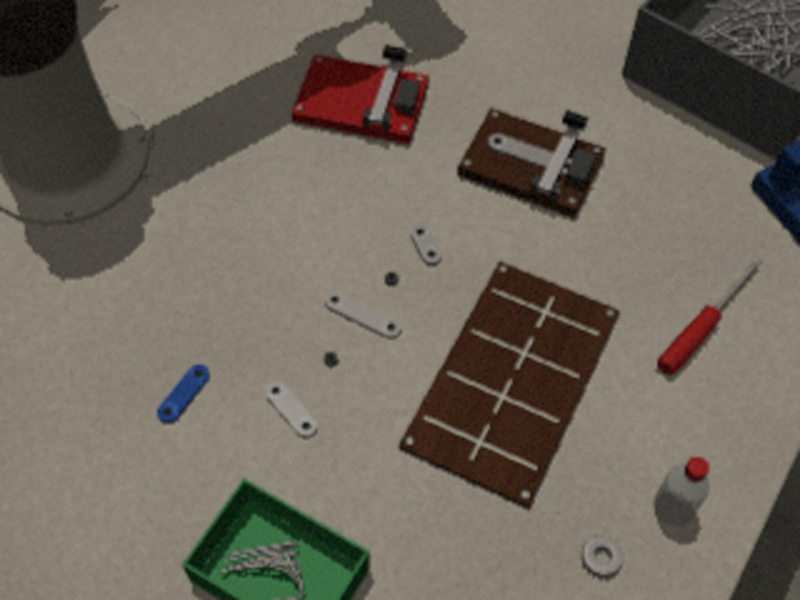

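The dark wooden fixture at full-picture pixel (126,156) is the one meant; the red one at (119,267) is a look-alike. It holds a link plate and sits left of the board, which already shows in the enlarged crop. That puts link_60→mark_1, 80→2, 100→3 and 120→4. The steel plates are at crop pixels (352,318)=60, (485,332)=100 and (641,336)=80. The blue one at (693,458) stays untouched.

```bash
cat > h.py <<'E'
import numpy as np, cv2
from plant import ctrl
def w(cam,uv,z):
    i=ctrl.camera_info(cam); T=i["cam_to_world"]
    d=T[:3,:3]@np.array([(uv[0]-i["cx"])/i["fx"],(uv[1]-i["cy"])/i["fy"],1]); o=T[:3,3]
    return (o+d*(z-o[2])/d[2])[:2]
def blob(cam,im,seed,z,thr,win=28,dark=False):
    """centroid and axis (world) of the bright/dark blob nearest the seed"""
    g=cv2.cvtColor(im,cv2.COLOR_RGB2GRAY); s=cv2.cvtColor(im,cv2.COLOR_RGB2HSV)
    x,y=map(int,seed); m=((g<thr) if dark else (g>thr)).astype(np.uint8)
    k=np.zeros_like(m); k[y-win:y+win,x-win:x+win]=1; m*=k
    n,l,st,c=cv2.connectedComponentsWithStats(m,connectivity=8)
    b=min((j for j in range(1,n) if st[j,4]>8),key=lambda j:np.min(np.hypot(*(np.argwhere(l==j)[:,::-1]-np.array(seed)).T))-.001*st[j,4])
    m=(l==b).astype(np.uint8)
    if not dark: 
        cs,_=cv2.findContours(m,cv2.RETR_EXTERNAL,cv2.CHAIN_APPROX_NONE); m=cv2.drawContours(m*0,cs,-1,1,-1)
    P=np.array([w(cam,p[::-1],z) for p in np.argwhere(m)]); c=P.mean(0)
    e,v=np.linalg.eigh(np.cov((P-c).T)); a=v[:,1]; t=(P-c)@a
    return c,np.degrees(np.arctan2(a[1],a[0]))%180,np.ptp(t),len(P)
E
python3 - <<'E'
from h import *
im=cv2.imread("pics/top0.png")[:,:,::-1].copy()
full=lambda p:(p[0]/2.5+60,p[1]/2.5+70)
g=cv2.cvtColor(im,cv2.COLOR_RGB2GRAY)
for n,p in dict(bg=(420,400),plate=(485,332),board=(400,100),cross=(436,134),blue=(693,458),lip=(155,190),eye=(484,292)).items(): u=full(p); print(n,g[int(u[1]),int(u[0])],end=' ')
print()
for n,p in dict(l60=(352,318),l100=(485,332),l80=(641,336)).items():
    print(n,blob("top",im,full(p),.006,130))
for n,p in dict(m1=(369,140),m2=(435,134),m3=(500,129.5),m4=(565,125)).items():
    for t in (75,90): print(n,blob("top",im,full(p),.010,t,win=32))
print("eye120",w("top",full((163,312)),.026),"knob",w("top",full((93,224)),.060),"fix corners",[w("top",full(p),.02).round(4) for p in((100,185),(219,174),(230,340),(112,351))])
print("fix bolts",[w("top",full(p),.02).round(4) for p in((109,192),(204,183),(215,331),(119,341))])
im=cv2.imread("pics/scene0.png")[:,:,::-1].copy()
f2=lambda p:(p[0]/2.5+100,p[1]/2.5+70)
for n,p in dict(l60=(427,245),l100=(364,314),l80=(291,410)).items(): print(n,blob("scene",im,f2(p),.006,130))
for n,p in dict(m1=(546,312),m2=(524,352),m3=(503,397),m4=(480,443)).items(): print(n,w("scene",f2(p),.01))
print("eye120",w("scene",f2((497,142)),.026),"knob",w("scene",f2((575,120)),.054))
E
```

```text
bg 111 plate 123 board 24 cross 143 blue 41 lip 37 eye 15 
l60 (array([0.47408752, 0.12067542]), np.float64(81.89066573657071), np.float64(0.01904707063346645), 13)
l100 (array([0.41756557, 0.00297184]), np.float64(167.6891079076788), np.float64(0.027077708939890713), 83)
l80 (array([ 0.42948737, -0.13922067]), np.float64(45.56540893256051), np.float64(0.014665004795455426), 13)
m1 (array([0.63393273, 0.11748579]), np.float64(5.281433968095115), np.float64(0.13364240926339355), 102)
m1 (array([0.63393138, 0.11767345]), np.float64(5.286040890605449), np.float64(0.13138661517537803), 94)
m2 (array([0.63984874, 0.0553312 ]), np.float64(5.221962168615306), np.float64(0.13141980374578316), 105)
m2 (array([0.64139646, 0.05605215]), np.float64(5.215488953018138), np.float64(0.13123866389901645), 96)
m3 (array([ 0.64594014, -0.00647457]), np.float64(5.399006869462255), np.float64(0.13372349547895784), 109)
m3 (array([ 0.64575463, -0.0059082 ]), np.float64(5.271122175327321), np.float64(0.1312751816398935), 97)
m4 (array([ 0.65098276, -0.06795956]), np.float64(5.342546375444101), np.float64(0.13357146568338402), 110)
m4 (array([ 0.65201134, -0.06774945]), np.float64(5.282478208499924), np.float64(0.1311286963946397), 101)
eye120 [0.46555779 0.30189195] knob [0.5416847  0.35853843] fix corners [array([0.5852, 0.3694]), array([0.5973, 0.2567]), array([0.441 , 0.2399]), array([0.4288, 0.3499])]
fix bolts [array([0.5786, 0.3605]), array([0.5885, 0.2706]), array([0.4491, 0.2543]), array([0.4382, 0.3438])]Traceback (most recent call last):
  File "<stdin>", line 15, in <module>
  File "h.py", line 17, in blob
    P=np.array([w(cam,p[::-1],z) for p in np.argwhere(m)]); c=P.mean(0)
                ~^^^^^^^^^^^^^^^
  File "h.py", line 4, in w
    i=ctrl.camera_info(cam); T=i["cam_to_world"]
ValueError: time passes only in moves, steps and waits
```

```bash
sed -i 's/^def w(/I={c:ctrl.camera_info(c) for c in ("top","scene")}\ndef w(/; s/i=ctrl.camera_info(cam); T/i=I[cam]; T/' h.py
python3 - <<'E'
from h import *
A={"top":((60,70),dict(l60=((339,334),(364,303)),l100=((486,373),(484,292)),l80=((632,364),(651,307)))),
"scene":((100,70),dict(l60=((421,232),(432,256)),l100=((335,299),(391,329)),l80=((276,391),(307,428))))}
for cam,(o,d) in A.items():
    im=cv2.imread(f"pics/{cam}0.png")[:,:,::-1].copy()
    for n,e in d.items():
        P=[blob(cam,im,(p[0]/2.5+o[0],p[1]/2.5+o[1]),.006,70,win=5,dark=True)[0] for p in e]
        D=P[1]-P[0]; print(cam,n,np.mean(P,0).round(4),np.degrees(np.arctan2(D[1],D[0])).round(1),np.hypot(*D).round(4))
f2=lambda p:(p[0]/2.5+100,p[1]/2.5+70)
for n,p in dict(m1=(546,312),m2=(524,352),m3=(503,397),m4=(480,443)).items(): print(n,w("scene",f2(p),.01))
print("eye120",w("scene",f2((497,142)),.026),"knob",w("scene",f2((575,120)),.054))
E
```

```text
top l60 [0.4649 0.1306] -35.6 0.0369
top l100 [0.454  0.0042] 3.2 0.0757
top l80 [ 0.4535 -0.1415] -18.1 0.0562Traceback (most recent call last):
  File "<stdin>", line 7, in <module>
  File "h.py", line 14, in blob
    b=min((j for j in range(1,n) if st[j,4]>8),key=lambda j:np.min(np.hypot(*(np.argwhere(l==j)[:,::-1]-np.array(seed)).T))-.001*st[j,4])
ValueError: min() iterable argument is empty
```

```bash
cat >> h.py <<'E'
from scipy.spatial.transform import Rotation as Ro
def go(x,y,z,yaw):
    s=ctrl.state(); R=Ro.from_euler("xyz",s["eef_rot"],degrees=True)
    d=R.inv().apply(np.array([x,y,z])-s["ee_pos"])*100
    G=Ro.from_euler("xyz",[180,0,yaw],degrees=True)
    d2=G.inv().apply(np.array([x,y,z])-s["ee_pos"])*100
    r=(R.inv()*G).as_rotvec(degrees=True)/5
    print("now",s["ee_pos"].round(4),s["eef_rot"].round(1),"t",round(s["clock"],1),"| shift before turn",d.round(2),"| after turn",d2.round(2),"| turn",r.round(2))
C=np.array([.5134,.3074]); F=6.7
def fx(x,y):
    a=np.radians(F); return C+np.array([np.cos(a)*x-np.sin(a)*y,np.sin(a)*x+np.cos(a)*y])
E
python3 - <<'E'
from h import *
f2=lambda p:(p[0]/2.5+100,p[1]/2.5+70)
for n,p in dict(m1=(546,312),m2=(524,352),m3=(503,397),m4=(480,443)).items(): print(n,w("scene",f2(p),.01).round(4))
for n,p in dict(l60=((421,232),(432,256)),l100=((335,299),(391,329)),l80=((276,391),(307,428))).items(): print(n,np.mean([w("scene",f2(q),.006) for q in p],0).round(4))
print("eye120",w("scene",f2((497,142)),.026),"knob",w("scene",f2((575,120)),.054),"ktop",w("top",(93/2.5+60,224/2.5+70),.054))
a=np.radians(F)
for k in (w("scene",f2((575,120)),.054),w("top",(93/2.5+60,224/2.5+70),.054)):
    d=k-C; print("local",d@[np.cos(a),np.sin(a)],d@[-np.sin(a),np.cos(a)])
p=fx(.034,.050);print(p); go(*p,.13,96.7)
E
```

```text
m1 [0.6383 0.1179]
m2 [0.6421 0.0571]
m3 [ 0.6497 -0.0059]
m4 [ 0.6557 -0.068 ]
l60 [0.4694 0.1288]
l100 [0.4582 0.0037]
l80 [ 0.4588 -0.1422]
eye120 [0.4700186  0.29976234] knob [0.5447788  0.36136935] ktop [0.54261115 0.36087081]
local 0.03746114738574911 0.049939783329368104
local 0.0352501347637051 0.049697549019628695
[0.54133427 0.36102534]
now [0.1422 0.5571 0.2313] [-180.     0.   165.7] t 0.8 | shift before turn [-43.53  -9.13  10.13] | after turn [-24.13  37.36  10.13] | turn [-0.   0.  13.8]
```

```bash
sed -i 's/C=np.array.*; F/C=np.array([.5155,.3072]); F/' h.py
python3 -m crank '0 0 0 0 0 1 8; 0 0 0 0 0 1 8; 0 0 0 0 0 1 8; 0 0 0 0 0 1 8; 0 0 0 0 0 1 8; 0 0 0 0 0 1 8; 0 0 0 0 0 1 8; 0 0 0 0 0 1 8; 0 0 0 0 0 1 8; 0 0 0 0 0 1 8'
python3 -m crank '0 0 0 0 0 1 6; 0 0 0 0 0 1 6; 0 0 0 0 0 1 6; 0 0 0 0 0 0.8 6; -1.2 1.85 0 0 0 0 6; -1.6 2.5 0 0 0 0 6; -1.6 2.5 0 0 0 0 6; -1.6 2.5 0 0 0 0 6; -1.6 2.5 0 0 0 0 6; -1.6 2.5 0 0 0 0 6'
python3 -m crank '-1.6 2.5 0 0 0 0 6; -1.6 2.5 0 0 0 0 6; -1.6 2.5 0 0 0 0 6; -1.6 2.5 0 0 0 0 6; -1.6 2.5 0 0 0 0 6; -1.6 2.5 0 0 0 0 6; -1.6 2.5 0 0 0 0 6; -1.6 2.5 0 0 0 0 6; -1 1.5 0 0 0 0 6; 0 0 0 0 0 0 6'
python3 - <<'E'
from h import *
p=fx(.034,.050); print(p,fx(0,.5)-C,fx(.5,0)-C); go(*p,.036,96.7)
E
```

```text
clock: 1.63
ee_pos: [0.1422, 0.5571, 0.2313]
eef_rot: [180.0, -0.0, 115.4]
wrist_force: [0.1, 0.4, 0.8]
grip_width: 0.0802
gripper_force: 0.0
clock: 2.47
ee_pos: [0.2966, 0.4817, 0.2314]
eef_rot: [180.0, -0.0, 96.7]
wrist_force: [-0.8, 0.5, -0.2]
grip_width: 0.0598
gripper_force: 0.0
clock: 3.3
ee_pos: [0.5281, 0.3681, 0.231]
eef_rot: [179.9, 0.1, 96.5]
wrist_force: [-0.2, 0.0, -0.5]
grip_width: 0.0598
gripper_force: 0.0
[0.54343427 0.36082534] [-0.05833537  0.49658532] [0.49658532 0.05833537]
now [0.5281 0.3681 0.231 ] [1.799e+02 1.000e-01 9.650e+01] t 3.3 | shift before turn [-0.88  1.42 19.5 ] | after turn [-0.9   1.44 19.5 ] | turn [ 0.01  0.01 -0.05]
```

```bash
python3 -m crank '-0.45 0.7 0 0 0 0 6; -0.45 0.72 0 0 0 0 6; 0 0 2.5 0 0 0 6; 0 0 2.5 0 0 0 6; 0 0 2.5 0 0 0 6; 0 0 2.5 0 0 0 6; 0 0 2.5 0 0 0 6; 0 0 1.5 0 0 0 6; 0 0 0 0 0 0 6'
python3 -m crank '0 0 1.5 0 0 0 6; 0 0 1.5 0 0 0 6; 0 0 1.5 0 0 0 6; 0 0 1 0 0 0 6; 0 0 0 0 0 0 6'
python3 - <<'E'
from h import *
p=fx(.034,.050); go(*p,.036,96.7)
im=ctrl.snapshot("scene"); cv2.imwrite("pics/k1.png",cv2.resize(im[60:180,250:390,::-1],None,fx=5,fy=5,interpolation=cv2.INTER_CUBIC))
E
```

```text
clock: 4.05
ee_pos: [0.5368, 0.3624, 0.0867]
eef_rot: [-179.5, 0.1, 96.8]
wrist_force: [-1.1, 0.0, -1.0]
grip_width: 0.0602
gripper_force: 0.0
clock: 4.47
ee_pos: [0.5385, 0.3627, 0.034]
eef_rot: [-179.8, 0.1, 96.7]
wrist_force: [-0.6, -0.3, -0.9]
grip_width: 0.0601
gripper_force: 0.0
now [0.5385 0.3627 0.034 ] [-1.798e+02  1.000e-01  9.670e+01] t 4.5 | shift before turn [-0.24  0.47 -0.2 ] | after turn [-0.24  0.47 -0.2 ] | turn [-0.05  0.01  0.  ]
```

View pics/k1.png

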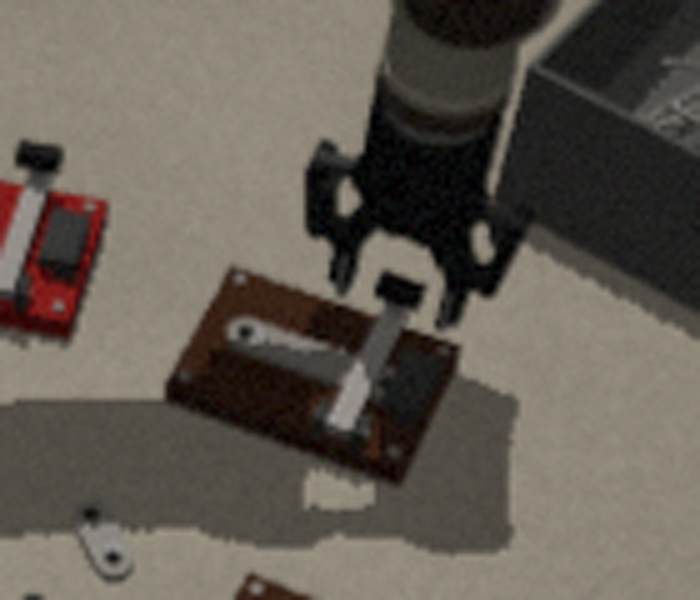

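```bash
python3 -m crank '-0.2 0.2 -0.1 0 0 0 5; 0 0 0 0 0 0 2; 0 0 0 0 0 0 2; 0 0 0 0 0 0 2; 0 0 0 0 0 0 2; 0 0 0 0 0 0 2; 0 0 0 0 0 0 2; 0 0 0 0 0 0 2'
python3 -m crank '-0.23 0 -0.83 0 0 0 2; -0.3 0 -0.8 0 0 0 2; -0.37 0 -0.77 0 0 0 2; -0.43 0 -0.75 0 0 0 2; -0.5 0 -0.7 0 0 0 2; -0.55 0 -0.66 0 0 0 2; -0.61 0 -0.6 0 0 0 2; -0.67 0 -0.55 0 0 0 2; 0 0 0 0 0 0 2'
python3 -m crank '-0.7 0 -0.48 0 0 0 2; -0.75 0 -0.43 0 0 0 2; -0.78 0 -0.35 0 0 0 2; -0.81 0 -0.29 0 0 0 2; 0 0 0 0 0 0 2'
```

```text
clock: 5.18
ee_pos: [0.5412, 0.3618, 0.0379]
eef_rot: [-179.9, -0.0, 96.7]
wrist_force: [-5.1, 0.3, 1.7]
grip_width: 0.027
gripper_force: 61.1
clock: 5.93
ee_pos: [0.5459, 0.3232, 0.0945]
eef_rot: [-179.8, 0.1, 96.6]
wrist_force: [-7.0, -2.0, -5.6]
grip_width: 0.0268
gripper_force: 60.6
clock: 6.35
ee_pos: [0.5495, 0.2936, 0.1101]
eef_rot: [-179.9, -0.0, 96.6]
wrist_force: [-7.3, 0.3, -5.6]
grip_width: 0.0269
gripper_force: 60.0
```

```bash
python3 -m crank '-0.83 0 -0.21 0 0 0 2; -0.85 0 -0.15 0 0 0 2; -0.86 0 -0.07 0 0 0 2; -0.86 0 0 0 0 0 2; -0.86 0 0.08 0 0 0 2; 0 0 0 0 0 0 2; 0 0 0 0 0 0 2'
python3 -m crank '0 0 0 0 0 0 4; 0 0 0 0 0 0 4; 0 0 0 0 0 0 4; 0 0 -1.5 0 0 0 4; 0 0 -2 0 0 0 4; 0 0 -2 0 0 0 4; 0 0 -2 0 0 0 4; 0 0 -2 0 0 0 4; 0 0 0 0 0 0 5'
python3 - <<'E'
from h import *
print(ctrl.state()["wrist_force"])
p=fx(-.025,0); go(*p,.12,186.7)
im=ctrl.snapshot("scene"); cv2.imwrite("pics/k2.png",cv2.resize(im[60:180,250:390,::-1],None,fx=5,fy=5,interpolation=cv2.INTER_CUBIC))
E
```

```text
clock: 6.93
ee_pos: [0.5546, 0.2521, 0.1146]
eef_rot: [-179.9, -0.0, 96.6]
wrist_force: [-8.9, 1.7, -0.2]
grip_width: 0.0268
gripper_force: 58.9
clock: 7.68
ee_pos: [0.5591, 0.2529, 0.2148]
eef_rot: [179.3, -0.0, 96.7]
wrist_force: [0.4, 1.2, 0.6]
grip_width: 0.0497
gripper_force: 0.0
[0.43033955 1.23734555 0.6096705 ]
now [0.5591 0.2529 0.2148] [179.3  -0.   96.7] t 7.7 | shift before turn [ 5.89 -6.32  9.41] | after turn [6.2  5.9  9.48] | turn [  0.12   0.11 -18.  ]
```

View pics/k2.png

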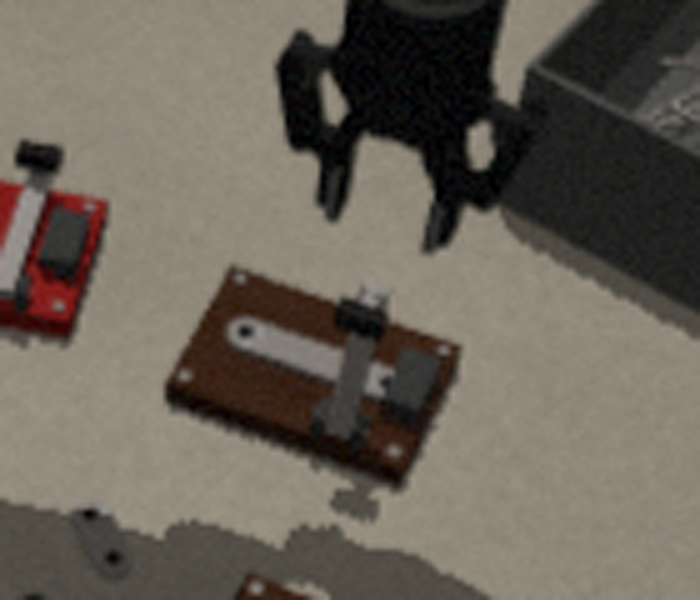

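```bash
sed -i 's/C=np.array.*; F/C=np.array([.5142,.3072]); F/' h.py
python3 -m crank '0 0 0 0 0 -1 4; 0 0 0 0 0 -1 4; 0 0 0 0 0 -1 4; 0 0 0 0 0 -1 4; 0 0 0 0 0 -1 4; 0 0 0 0 0 -1 4; 0 0 0 0 0 -1 4; 0 0 0 0 0 -1 4; 0 0 0 0 0 -1 4; 0 0 0 0 0 -1 4'
python3 -m crank '0 0 0 0 0 -1 4; 0 0 0 0 0 -1 4; 0 0 0 0 0 -1 4; 0 0 0 0 0 -1 4; 0 0 0 0 0 -1 4; 0 0 0 0 0 -1 4; 0 0 0 0 0 -1 4; 0 0 0 0 0 -1 4; 1.5 1.5 0 0 0 0 4; 1.5 1.5 0 0 0 0 4'
python3 -m crank '1.5 1.5 0 0 0 0 4; 1.5 1 0 0 0 0 4; 0.7 0.4 0 0 0 0 4; 0 0 0 0 0 0 4; 0 0 0 0 0 0 4'
python3 - <<'E'
from h import *
p=fx(-.03,0); print(p);go(*p,.024,186.7)
E
```

```text
clock: 8.57
ee_pos: [0.5552, 0.2522, 0.207]
eef_rot: [-180.0, 0.0, 146.9]
wrist_force: [0.1, 1.0, -0.1]
grip_width: 0.0401
gripper_force: 0.0
clock: 9.4
ee_pos: [0.5221, 0.2782, 0.2069]
eef_rot: [-180.0, -0.0, -173.4]
wrist_force: [0.3, 0.4, 0.5]
grip_width: 0.0399
gripper_force: 0.0
clock: 9.82
ee_pos: [0.4821, 0.303, 0.2077]
eef_rot: [-180.0, 0.0, -173.3]
wrist_force: [0.9, -1.0, -0.2]
grip_width: 0.04
gripper_force: 0.0
[0.48440488 0.30369988]
now [0.4821 0.303  0.2077] [-180.     0.  -173.3] t 9.8 | shift before turn [-0.23  0.05 18.37] | after turn [-0.24  0.04 18.37] | turn [-0.01  0.01  0.  ]
```

```bash
python3 -m crank '0 0 2.5 0 0 0 4; 0 0 2.5 0 0 0 4; 0 0 2.5 0 0 0 4; 0 0 2.5 0 0 0 4; 0 0 2.5 0 0 0 4; 0 0 2.5 0 0 0 4; 0 0 1.5 0 0 0 4; 0 0 0 0 0 0 4; 0 0 0 0 0 0 4'
python3 -m crank '0 0 0.8 0 0 0 4; 0 0 0.6 0 0 0 4; 0 0 0.2 0 0 0 4; 0 0 0 0 0 0 4; 0 0 0 0 0 0 4'
```

```text
clock: 10.57
ee_pos: [0.4821, 0.3025, 0.0422]
eef_rot: [-180.0, -0.1, -173.4]
wrist_force: [0.3, -0.7, 0.5]
grip_width: 0.0396
gripper_force: 0.0
clock: 10.98
ee_pos: [0.4819, 0.3034, 0.0272]
eef_rot: [180.0, 0.0, -173.3]
wrist_force: [0.4, 0.1, 0.8]
grip_width: 0.0398
gripper_force: 0.0
```

```bash
python3 -m crank '0 0 0.3 0 0 0 4; 0 0 0.25 0 0 0 4; 0 0 0 0 0 0 4; 0 0 0 0 0 0 4'
python3 -m crank '0 0 0 0 0 0 1.8; 0 0 0 0 0 0 1.8; 0 0 0 0 0 0 1.8; 0 0 0 0 0 0 1.8; 0 0 0 0 0 0 1.8; 0 0 0 0 0 0 1.8'
```

```text
clock: 11.32
ee_pos: [0.4816, 0.3033, 0.0212]
eef_rot: [-180.0, -0.0, -173.3]
wrist_force: [0.6, 1.0, 0.5]
grip_width: 0.0401
gripper_force: 0.0
clock: 11.82
ee_pos: [0.482, 0.3035, 0.0218]
eef_rot: [180.0, 0.0, -173.3]
wrist_force: [-1.3, -0.1, 4.8]
grip_width: 0.0211
gripper_force: 59.3
```

```bash
python3 -m crank '0.4 0 0 0 0 0 1.8; 0.6 0 0 0 0 0 1.8; 0.6 0 0 0 0 0 1.8; 0.6 0 0 0 0 0 1.8; 0.4 0 0 0 0 0 1.8; 0 0 0 0 0 0 1.8; 0 0 -0.5 0 0 0 1.8; 0 0 -1 0 0 0 1.8; 0 0 -1.5 0 0 0 1.8; 0 0 0 0 0 0 1.8'
python3 -m crank '1 0 -2 0 0 0 1.8; 1 0 -2 0 0 0 1.8; 1 0 -2 0 0 0 1.8; 1 0 -2 0 0 0 1.8;  1 0 -1 0 0 0 1.8; 0 0 0 0 0 0 1.8'
python3 - <<'E'
from h import *
im=ctrl.snapshot("scene"); cv2.imwrite("pics/k3.png",cv2.resize(im[60:210,220:390,::-1],None,fx=4,fy=4,interpolation=cv2.INTER_CUBIC))
go(.6535,-.068,.12,185.3)
E
```

```text
clock: 12.65
ee_pos: [0.4569, 0.3009, 0.0537]
eef_rot: [180.0, 0.2, -173.3]
wrist_force: [1.0, 0.2, 0.0]
grip_width: 0.0212
gripper_force: 58.9
clock: 13.15
ee_pos: [0.4059, 0.295, 0.1433]
eef_rot: [179.9, 0.1, -173.3]
wrist_force: [-0.1, 0.8, -0.4]
grip_width: 0.0213
gripper_force: 59.1
now [0.4061 0.2947 0.1419] [ 1.800e+02  1.000e-01 -1.733e+02] t 13.2 | shift before turn [-20.33 -38.91   2.2 ] | after turn [-21.29 -38.4    2.19] | turn [0.   0.01 0.28]
```

View pics/k3.png

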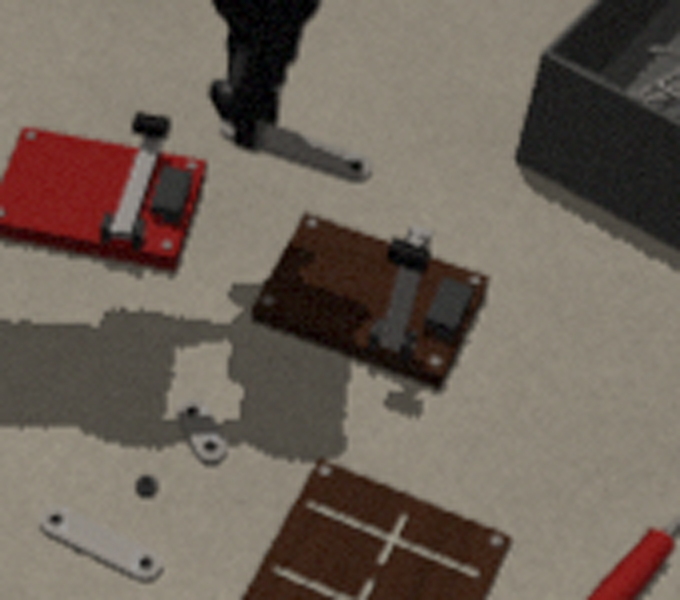

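Run:
```python
from h import *
p=w("scene",(310,101.25),.146); s=ctrl.state()["ee_pos"][:2]; d=p-s; print(p,np.hypot(*d),np.degrees(np.arctan2(d[1],d[0])))
# target: plate centre on mark4, TCP 32 mm behind along the plate
a=np.radians(5.3); t=np.array([.6535,-.068])-.032*np.array([np.cos(a),np.sin(a)]); print(t); go(*t,.10,185.3)
```

```text
[0.49129059 0.30711779] 0.08612923876822642 8.301484977040733
[ 0.62163681 -0.07095586]
now [0.4061 0.2947 0.1419] [ 1.800e+02  1.000e-01 -1.733e+02] t 13.2 | shift before turn [-17.13 -38.84   4.19] | after turn [-18.09 -38.4    4.19] | turn [0.   0.01 0.28]
```

```bash
python3 -m crank '0 -2.5 -1 0 0 0.28 1.8; 0 -2.5 -1 0 0 0 1.8; 0 -2.5 -1 0 0 0 1.8; 0 -2.5 0 0 0 0 1.8; -1.5 -2.4 0 0 0 0 1.8; -1.5 -2.4 0 0 0 0 1.8; -1.5 -2.4 0 0 0 0 1.8; -1.5 -2.4 0 0 0 0 1.8; -1.5 -2.4 0 0 0 0 1.8; -1.5 -2.4 0 0 0 0 1.8'
python3 -m crank '-1.5 -2.3 0 0 0 0 1.8; -1.5 -2.3 0 0 0 0 1.8; -1.5 -2.3 0 0 0 0 1.8; -1.5 -2.3 0 0 0 0 1.8; -1.5 -2.3 0 0 0 0 1.8; -1.5 -2.3 0 0 0 0 1.8; 0 0 1.5 0 0 0 1.8; 0 0 1.5 0 0 0 1.8; 0 0 1.5 0 0 0 1.8; 0 0 0 0 0 0 1.8'
python3 - <<'E'
from h import *
go(.6216,-.071,.014,185.3)
E
```

```text
clock: 14.03
ee_pos: [0.5191, 0.0584, 0.1694]
eef_rot: [180.0, -0.2, -174.7]
wrist_force: [0.3, 0.0, -1.5]
grip_width: 0.0212
gripper_force: 59.2
clock: 14.87
ee_pos: [0.6181, -0.0688, 0.1202]
eef_rot: [179.8, -0.5, -174.8]
wrist_force: [-1.0, 0.6, -3.3]
grip_width: 0.0211
gripper_force: 59.2
now [ 0.6181 -0.0688  0.1202] [ 179.8   -0.5 -174.8] t 14.9 | shift before turn [-0.42 -0.29 10.62] | after turn [-0.32 -0.25 10.62] | turn [ 0.04 -0.11 -0.01]
```

```bash
python3 -m crank '-0.32 -0.25 1.5 0 0 0 1.8; 0 0 2 0 0 0 1.8; 0 0 2 0 0 0 1.8; 0 0 2 0 0 0 1.8; 0 0 1 0 0 0 1.8; 0 0 0 0 0 0 1.8; 0 0 0 0 0 0 1.8; 0 0 0 0 0 0 1.8'
python3 - <<'E'
from h import *
im=ctrl.snapshot("top"); cv2.imwrite("pics/p4.png",cv2.resize(im[70:190,180:340,::-1],None,fx=5,fy=5,interpolation=cv2.INTER_CUBIC))
go(.6216,-.071,.014,185.3)
E
```

```text
clock: 15.53
ee_pos: [0.6258, -0.0718, 0.0428]
eef_rot: [-179.9, 0.1, -174.7]
wrist_force: [0.7, 0.3, -0.5]
grip_width: 0.0214
gripper_force: 59.3
now [ 0.626  -0.0718  0.0431] [-179.9    0.2 -174.7] t 15.6 | shift before turn [0.44 0.13 2.91] | after turn [0.43 0.12 2.91] | turn [-0.01  0.03 -0.  ]
```

View pics/p4.png

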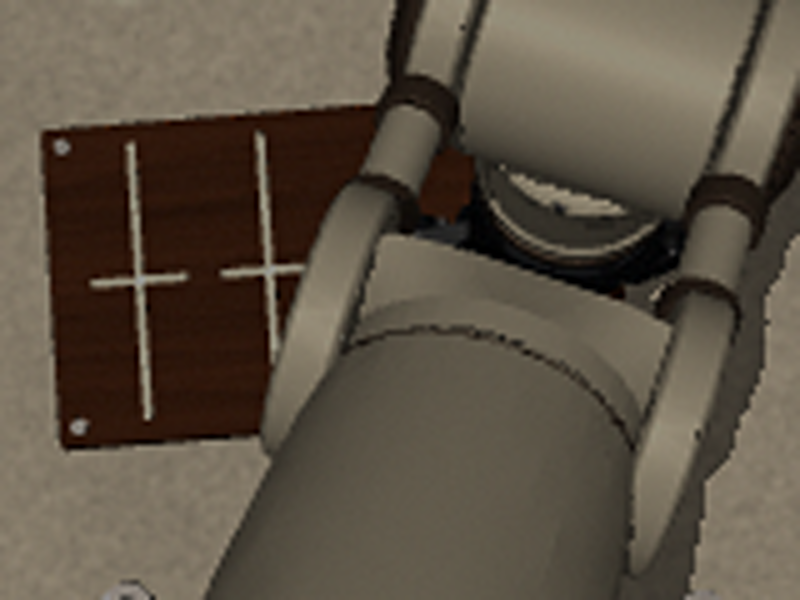

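```bash
python3 -m crank '0.43 0.12 1 0 0 0 1.8; 0 0 1 0 0 0 1.8; 0 0 0 0 0 0 1.8; 0 0 0 0 0 0 1.8; 0 0 0 0 0 0 1.8'
python3 - <<'E'
from h import *
go(.6216,-.071,.013,185.3)
E
```

```text
clock: 16.0
ee_pos: [0.6202, -0.0706, 0.0212]
eef_rot: [180.0, -0.0, -174.7]
wrist_force: [-0.3, 0.4, -1.8]
grip_width: 0.0212
gripper_force: 59.3
now [ 0.6202 -0.0706  0.0212] [ 180.    -0.  -174.7] t 16.0 | shift before turn [-0.14 -0.06  0.82] | after turn [-0.14 -0.06  0.82] | turn [ 0. -0. -0.]
```

```bash
python3 -m crank '-0.1 0 0.4 0 0 0 1.8; 0 0 0.4 0 0 0 1.8; 0 0 0 0 0 0 1.8; 0 0 0 0 0 0 1.8; 0 0 0 0 0 0 1.8'
python3 -m crank '0 0 0 0 0 0 3.6; 0 0 0 0 0 0 3.6; 0 0 0 0 0 0 3.6; 0 0 -1.5 0 0 0 3.6; 0 0 -2.5 0 0 0 3.6; 0 0 -2.5 0 0 0 4; 0 0 -2.5 0 0 0 4; 0 0 0 0 0 0 4'
python3 - <<'E'
from h import *
go(.456,.004,.10,183.2)
E
```

```text
clock: 16.42
ee_pos: [0.6213, -0.0705, 0.0134]
eef_rot: [180.0, -0.0, -174.7]
wrist_force: [-0.3, -0.0, -0.4]
grip_width: 0.021
gripper_force: 59.3
clock: 17.08
ee_pos: [0.6253, -0.0717, 0.1101]
eef_rot: [-179.8, 0.6, -174.7]
wrist_force: [1.5, -0.4, 0.8]
grip_width: 0.0397
gripper_force: 0.0
now [ 0.6253 -0.0717  0.1101] [-179.8    0.6 -174.7] t 17.1 | shift before turn [16.17  9.1   0.81] | after turn [16.48  8.5   1.01] | turn [-0.05  0.12  0.42]
```

```bash
python3 -m crank '0 0 0 0 0 0.4 4; 2 1 0 0 0 0 4; 2.4 1.2 0 0 0 0 4; 2.4 1.2 0 0 0 0 4; 2.4 1.2 0 0 0 0 4; 2.4 1.2 0 0 0 0 4; 2.4 1.2 0 0 0 0 4; 2 1.2 0 0 0 0 4; 0 0 0 0 0 0 4; 0 0 0 0 0 0 4'
python3 - <<'E'
from h import *
go(.456,.004,.004,183.2)
im=ctrl.snapshot("top"); cv2.imwrite("pics/p5.png",cv2.resize(im[70:220,180:340,::-1],None,fx=4,fy=4,interpolation=cv2.INTER_CUBIC))
E
```

```text
clock: 17.92
ee_pos: [0.4563, 0.0026, 0.1032]
eef_rot: [-180.0, 0.0, -176.7]
wrist_force: [0.9, -0.8, 0.4]
grip_width: 0.0401
gripper_force: 0.0
now [0.4563 0.0026 0.1032] [-180.     0.  -176.7] t 17.9 | shift before turn [0.02 0.15 9.92] | after turn [0.02 0.15 9.92] | turn [-0.    0.    0.02]
```

View pics/p5.png

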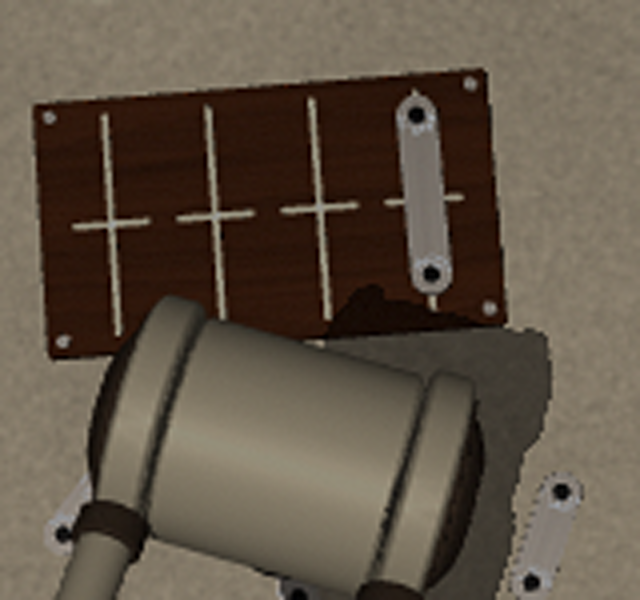

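The longest plate lies on cross 4: its eyes at (417,114) and (432,274) average to (424,194), against the crossing at (424,200). That is about 3 mm off and well aligned. Next is link_100.

```bash
python3 -m crank '0 0.15 1.5 0 0 0 4; 0 0 2 0 0 0 4; 0 0 2 0 0 0 4; 0 0 2 0 0 0 4; 0 0 1 0 0 0 4; 0 0 0.9 0 0 0 4; 0 0 0 0 0 0 4; 0 0 0 0 0 0 4'
python3 - <<'E'
from h import *
go(.456,.004,.003,183.2)
E
```

```text
clock: 18.63
ee_pos: [0.4574, 0.0034, 0.0097]
eef_rot: [-180.0, 0.0, -176.7]
wrist_force: [-0.4, -0.8, 0.4]
grip_width: 0.0398
gripper_force: 0.0
now [0.4574 0.0034 0.0097] [-180.     0.  -176.7] t 18.6 | shift before turn [0.14 0.07 0.67] | after turn [0.14 0.07 0.67] | turn [-0.    0.    0.02]
```

```bash
python3 -m crank '0.1 0 0.4 0 0 0 4; 0 0 0.25 0 0 0 4; 0 0 0 0 0 0 1.8; 0 0 0 0 0 0 1.8; 0 0 0 0 0 0 1.8; 0 0 0 0 0 0 1.8; 0 0 0 0 0 0 1.8'
python3 -m crank '0 0 -1 0 0 0 1.8; 0 0 -2 0 0 0 1.8; 0 0 -2.5 0 0 -0.4 1.8; 0 0 -2 0 0 0 1.8; 0 0 -1 0 0 0 1.8; 0 0 0 0 0 0 1.8'
python3 - <<'E'
from h import *
go(.648,-.006,.09,185.3)
E
```

```text
clock: 19.22
ee_pos: [0.4561, 0.0035, 0.0035]
eef_rot: [-180.0, 0.0, -176.7]
wrist_force: [-1.5, -0.2, 5.3]
grip_width: 0.0211
gripper_force: 59.0
clock: 19.72
ee_pos: [0.4578, 0.0031, 0.0905]
eef_rot: [-179.9, 0.3, -174.7]
wrist_force: [-0.2, -0.2, -1.5]
grip_width: 0.0208
gripper_force: 58.9
now [0.4578 0.0031 0.0905] [-179.9    0.3 -174.7] t 19.7 | shift before turn [-18.86  -2.66   0.16] | after turn [-18.86  -2.67   0.05] | turn [-0.02  0.06 -0.  ]
```

```bash
python3 -m crank '-2 -0.3 0 0 0 0 1.8; -2.4 -0.35 0 0 0 0 1.8; -2.4 -0.35 0 0 0 0 1.8; -2.4 -0.35 0 0 0 0 1.8; -2.4 -0.35 0 0 0 0 1.8; -2.4 -0.35 0 0 0 0 1.8; -2.4 -0.35 0 0 0 0 1.8; -2.4 -0.27 0 0 0 0 1.8; 0 0 0 0 0 0 1.8; 0 0 0 0 0 0 1.8'
python3 -m crank '0 0 2 0 0 0 1.8; 0 0 2 0 0 0 1.8; 0 0 2 0 0 0 1.8; 0 0 0.5 0 0 0 1.8; 0 0 0 0 0 0 1.8; 0 0 0 0 0 0 1.8; 0 0 0 0 0 0 1.8'
python3 - <<'E'
from h import *
go(.648,-.006,.0135,185.3)
E
```

```text
clock: 20.55
ee_pos: [0.6449, -0.0056, 0.0858]
eef_rot: [180.0, -0.2, -174.7]
wrist_force: [0.0, -0.7, -1.3]
grip_width: 0.0204
gripper_force: 58.9
clock: 21.13
ee_pos: [0.6462, -0.0059, 0.0244]
eef_rot: [-180.0, 0.1, -174.7]
wrist_force: [-0.3, -0.7, -0.5]
grip_width: 0.0212
gripper_force: 58.9
now [ 0.6462 -0.0059  0.0244] [-1.800e+02  1.000e-01 -1.747e+02] t 21.1 | shift before turn [-0.17 -0.03  1.09] | after turn [-0.18 -0.03  1.09] | turn [-0.01  0.02 -0.  ]
```

```bash
python3 -m crank '0 0 0.5 0 0 0 1.8; 0 0 0.55 0 0 0 1.8; 0 0 0 0 0 0 1.8; 0 0 0 0 0 0 1.8; 0 0 0 0 0 0 1.8'
python3 -m crank '0 0 0 0 0 0 3.6; 0 0 0 0 0 0 3.6; 0 0 0 0 0 0 3.6; 0 0 -1.5 0 0 0 3.6; 0 0 -2.5 0 0 0 3.6; 0 0 -2.5 0 0 0 4; 0 0 -2.5 0 0 0 4; 0 0 0 0 0 0 4; 0 0 0 0 0 0 4'
python3 - <<'E'
from h import *
go(.4555,-.1418,.10,161.9)
E
```

```text
clock: 21.55
ee_pos: [0.6468, -0.0059, 0.0135]
eef_rot: [-180.0, 0.2, -174.7]
wrist_force: [1.5, 0.3, 4.2]
grip_width: 0.0207
gripper_force: 59.8
clock: 22.3
ee_pos: [0.647, -0.0059, 0.1055]
eef_rot: [-179.9, 0.3, -174.7]
wrist_force: [1.1, 0.6, -0.5]
grip_width: 0.04
gripper_force: 0.0
now [ 0.647  -0.0059  0.1055] [-179.9    0.3 -174.7] t 22.3 | shift before turn [ 20.33 -11.76   0.47] | after turn [ 13.99 -18.86   0.55] | turn [-0.    0.06  4.68]
```

```bash
python3 -m crank '2.2 -1.3 0 0 0 0 4; 2.2 -1.3 0 0 0 0 4; 2.2 -1.3 0 0 0 0 4; 2.2 -1.3 0 0 0 0 4; 2.2 -1.3 0 0 0 0 4; 2.2 -1.3 0 0 0 0 4; 2.2 -1.3 0 0 0 0 4; 2.2 -1.3 0 0 0 0 4; 2.2 -1.3 0 0 0 0 4; 0.5 0 0 0 0 0 4'
python3 -m crank '0 0 1 0 0 1 4; 0 0 1 0 0 1 4; 0 0 1 0 0 1 4; 0 0 1 0 0 1 4; 0 0 1 0 0 0.7 4; 0 0 0 0 0 0 4; 0 0 0 0 0 0 4'
python3 - <<'E'
from h import *
go(.4555,-.1418,.003,161.9)
im=ctrl.snapshot("top"); cv2.imwrite("pics/p6.png",cv2.resize(im[70:220,180:340,::-1],None,fx=4,fy=4,interpolation=cv2.INTER_CUBIC))
E
```

```text
clock: 23.13
ee_pos: [0.4508, -0.1418, 0.101]
eef_rot: [179.9, -0.2, -174.8]
wrist_force: [0.2, 1.1, 0.2]
grip_width: 0.0402
gripper_force: 0.0
clock: 23.72
ee_pos: [0.4533, -0.14, 0.0515]
eef_rot: [180.0, -0.2, 161.9]
wrist_force: [0.8, -0.3, 1.1]
grip_width: 0.0397
gripper_force: 0.0
now [ 0.4533 -0.14    0.0515] [180.   -0.2 161.9] t 23.7 | shift before turn [-0.28 -0.11  4.85] | after turn [-0.27 -0.11  4.85] | turn [ 0.01 -0.03  0.  ]
```

View pics/p6.png

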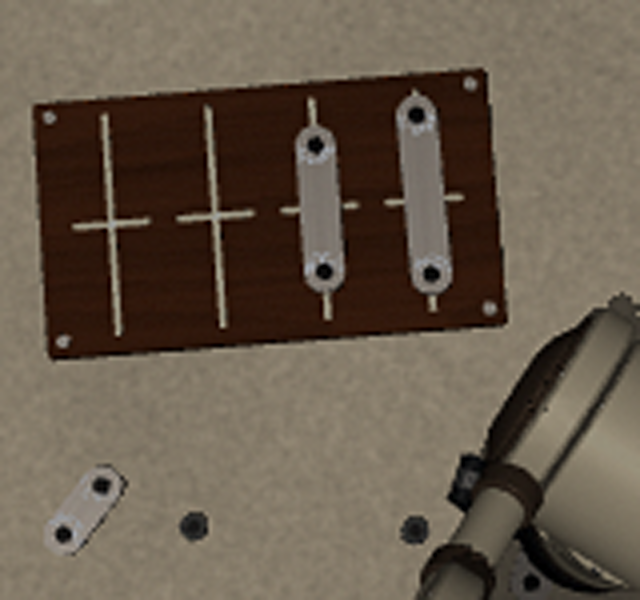

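Both placed plates look good: link_100's eyes at (316,145) and (324,271) centre on its crossing at (320,209). Now link_80.

```bash
python3 -m crank '-0.28 -0.1 1.5 0 0 0 4; 0 0 1.5 0 0 0 4; 0 0 1 0 0 0 4; 0 0 0 0 0 0 4; 0 0 0 0 0 0 4; 0 0 0 0 0 0 4'
python3 - <<'E'
from h import *
go(.4555,-.1418,.0035,161.9)
E
```

```text
clock: 24.27
ee_pos: [0.457, -0.143, 0.0132]
eef_rot: [-180.0, 0.1, 161.8]
wrist_force: [-0.5, -0.4, -0.1]
grip_width: 0.0404
gripper_force: 0.0
now [ 0.457  -0.143   0.0132] [-1.800e+02  1.000e-01  1.618e+02] t 24.3 | shift before turn [0.18 0.06 0.97] | after turn [0.18 0.06 0.97] | turn [-0.    0.01 -0.02]
```

```bash
python3 -m crank '0.1 0.05 0.5 0 0 0 4; 0 0 0.45 0 0 0 4; 0 0 0 0 0 0 4; 0 0 0 0 0 0 1.8; 0 0 0 0 0 0 1.8; 0 0 0 0 0 0 1.8; 0 0 0 0 0 0 1.8; 0 0 0 0 0 0 1.8'
python3 -m crank '0 0 -1 0 0 0 1.8; 0 0 -2 0 0 0 1.8; 0 0 -2.5 0 0 0 1.8; 0 0 -2 0 0 -0.7 1.8; 0 0 -1 0 0 -1 1.8; 0 0 0 0 0 -1 1.8; 0 0 0 0 0 -1 1.8; 0 0 0 0 0 -1 1.8; 0 0 0 0 0 0 1.8; 0 0 0 0 0 0 1.8'
python3 - <<'E'
from h import *
go(.642,.056,.09,185.3)
E
```

```text
clock: 24.93
ee_pos: [0.4558, -0.142, 0.0032]
eef_rot: [-180.0, 0.0, 161.8]
wrist_force: [-0.5, 0.8, 3.1]
grip_width: 0.0209
gripper_force: 58.9
clock: 25.77
ee_pos: [0.4556, -0.1419, 0.0882]
eef_rot: [-180.0, 0.0, -174.9]
wrist_force: [-0.2, -0.3, -1.9]
grip_width: 0.0208
gripper_force: 58.9
now [ 0.4556 -0.1419  0.0882] [-180.     0.  -174.9] t 25.8 | shift before turn [-20.34  18.04  -0.18] | after turn [-20.39  17.98  -0.18] | turn [-0.    0.   -0.03]
```

```bash
python3 -m crank '-2 1.8 0 0 0 0 1.8; -2 1.8 0 0 0 0 1.8; -2 1.8 0 0 0 0 1.8; -2 1.8 0 0 0 0 1.8; -2 1.8 0 0 0 0 1.8; -2 1.8 0 0 0 0 1.8; -2 1.8 0 0 0 0 1.8; -2 1.8 0 0 0 0 1.8; -2 1.8 0 0 0 0 1.8; -2.3 1.8 0 0 0 0 1.8'
python3 -m crank '0 0 0 0 0 0 1.8; 0 0 2 0 0 0 1.8; 0 0 2 0 0 0 1.8; 0 0 2 0 0 0 1.8; 0 0 0.3 0 0 0 1.8; 0 0 0 0 0 0 1.8; 0 0 0 0 0 0 1.8; 0 0 0 0 0 0 1.8'
python3 - <<'E'
from h import *
go(.6415,.056,.0135,185.3)
E
```

```text
clock: 26.6
ee_pos: [0.6414, 0.0572, 0.0876]
eef_rot: [180.0, -0.1, -174.8]
wrist_force: [0.5, 0.5, -2.1]
grip_width: 0.0209
gripper_force: 58.9
clock: 27.27
ee_pos: [0.6425, 0.0557, 0.0268]
eef_rot: [-180.0, 0.2, -174.8]
wrist_force: [-0.8, -0.0, -1.8]
grip_width: 0.0212
gripper_force: 59.0
now [0.6425 0.0557 0.0268] [-180.     0.2 -174.8] t 27.3 | shift before turn [0.1  0.04 1.33] | after turn [0.09 0.04 1.33] | turn [-0.01  0.03 -0.01]
```

```bash
python3 -m crank '0 0 0.7 0 0 0 1.8; 0 0 0.6 0 0 0 1.8; 0 0 0 0 0 0 1.8; 0 0 0 0 0 0 1.8; 0 0 0 0 0 0 1.8'
python3 -m crank '0 0 0 0 0 0 3.6; 0 0 0 0 0 0 3.6; 0 0 0 0 0 0 3.6; 0 0 -1.5 0 0 0 3.6; 0 0 -2.5 0 0 0 3.6; 0 0 -2.5 0 0 0 4; 0 0 -2.5 0 0 0 4; 0 0 0 0 0 0 4; 0 0 0 0 0 0 4'
python3 - <<'E'
from h import *
go(.467,.130,.10,144.4)
E
```

```text
clock: 27.68
ee_pos: [0.6425, 0.0559, 0.0132]
eef_rot: [-180.0, 0.1, -174.7]
wrist_force: [-0.2, -0.3, 5.8]
grip_width: 0.0207
gripper_force: 59.9
clock: 28.43
ee_pos: [0.6429, 0.0559, 0.105]
eef_rot: [-179.9, 0.3, -174.7]
wrist_force: [-0.3, -0.8, -0.2]
grip_width: 0.0399
gripper_force: 0.0
now [0.6429 0.0559 0.105 ] [-179.9    0.3 -174.7] t 28.4 | shift before turn [16.83  9.    0.41] | after turn [18.61 -4.21  0.5 ] | turn [0.01 0.06 8.18]
```

```bash
python3 -m crank '2.1 1.1 0 0 0 0 4; 2.1 1.1 0 0 0 0 4; 2.1 1.1 0 0 0 0 4; 2.1 1.1 0 0 0 0 4; 2.1 1.1 0 0 0 0 4; 2.1 1.1 0 0 0 0 4; 2.1 1.1 0 0 0 0 4; 2.1 1.3 0 0 0 0 4'
python3 -m crank '0 0 1 0 0 1 4; 0 0 1 0 0 1 4; 0 0 1 0 0 1 4; 0 0 1 0 0 1 4; 0 0 1 0 0 1 4; 0 0 0 0 0 1 4; 0 0 0 0 0 1 4; 0 0 0 0 0 1.0 4; 0 0 0 0 0 0.2 4; 0 0 0 0 0 0 4'
python3 - <<'E'
from h import *
go(.467,.130,.003,144.4)
E
```

```text
clock: 29.1
ee_pos: [0.4633, 0.1303, 0.1007]
eef_rot: [180.0, -0.2, -174.7]
wrist_force: [-0.4, 0.6, 0.3]
grip_width: 0.0397
gripper_force: 0.0
clock: 29.93
ee_pos: [0.4647, 0.1302, 0.0512]
eef_rot: [-179.9, -0.1, 144.4]
wrist_force: [-0.8, 0.4, 0.2]
grip_width: 0.0398
gripper_force: 0.0
now [0.4647 0.1302 0.0512] [-1.799e+02 -1.000e-01  1.444e+02] t 29.9 | shift before turn [-0.2   0.13  4.82] | after turn [-0.19  0.12  4.82] | turn [-0.01 -0.02 -0.01]
```

```bash
python3 -m crank '-0.1 0.1 1.5 0 0 0 4; 0 0 1.5 0 0 0 4; 0 0 1 0 0 0 4; 0 0 0.5 0 0 0 4; 0 0 0.2 0 0 0 4; 0 0 0 0 0 0 4; 0 0 0 0 0 0 4'
python3 -m crank '0 0 0 0 0 0 1.8; 0 0 0 0 0 0 1.8; 0 0 0 0 0 0 1.8; 0 0 0 0 0 0 1.8; 0 0 0 0 0 0 1.8'
python3 -m crank '0 0 -1 0 0 0 1.8; 0 0 -2 0 0 -0.2 1.8; 0 0 -2.5 0 0 -1 1.8; 0 0 -2 0 0 -1 1.8; 0 0 -1 0 0 -1 1.8; 0 0 0 0 0 -1 1.8; 0 0 0 0 0 -1 1.8; 0 0 0 0 0 -1 1.8; 0 0 0 0 0 -1 1.8; 0 0 0 0 0 -1 1.8'
python3 -m crank '0 0 0 0 0 0 1.8; 0 0 0 0 0 0 1.8'
python3 - <<'E'
from h import *
go(.636,.1178,.09,185.3)
E
```

```text
clock: 30.52
ee_pos: [0.4674, 0.1304, 0.0053]
eef_rot: [180.0, 0.0, 144.3]
wrist_force: [-0.2, 0.5, 0.5]
grip_width: 0.0401
gripper_force: 0.0
clock: 30.93
ee_pos: [0.4682, 0.1303, 0.0062]
eef_rot: [179.9, 0.1, 144.3]
wrist_force: [-2.0, -1.3, 6.3]
grip_width: 0.0176
gripper_force: 2.9
clock: 31.77
ee_pos: [0.4672, 0.1305, 0.0908]
eef_rot: [180.0, 0.1, -174.5]
wrist_force: [-0.0, 0.5, -0.2]
grip_width: 0.018
gripper_force: 0.0
clock: 31.93
ee_pos: [0.4671, 0.1305, 0.0905]
eef_rot: [180.0, 0.0, -174.8]
wrist_force: [0.5, -0.8, 0.6]
grip_width: 0.0179
gripper_force: 0.0
now [0.4671 0.1305 0.0905] [ 180.     0.  -174.8] t 31.9 | shift before turn [-16.7   -2.78   0.06] | after turn [-16.7   -2.82   0.05] | turn [ 0.    0.01 -0.03]
```

The fingers closed over the top of link_60 because the tool was about 2 mm too high. I'll look where the plate is now.

```bash
python3 -m crank '0 -2.5 -1 0 0 0 4; 0 -2.5 -1 0 0 0 4; 0 -2.5 -1 0 0 0 4; 0 -2.5 0 0 0 0 4; 0 -2.5 0 0 0 0 4; 0 -2.5 0 0 0 0 4; 0 0 0 0 0 0 4'
python3 - <<'E'
from h import *
im=ctrl.snapshot("top"); cv2.imwrite("pics/p7.png",cv2.resize(im[70:220,180:340,::-1],None,fx=4,fy=4,interpolation=cv2.INTER_CUBIC))
cv2.imwrite("pics/top7.png",im[:,:,::-1])
P=[]
for p in ((339,334),(364,303)): P.append(blob("top",im,(p[0]/2.5+60,p[1]/2.5+70),.006,70,win=7,dark=True)[0])
D=P[1]-P[0]; print(np.mean(P,0)+[.002,0],np.degrees(np.arctan2(D[1],D[0])),np.hypot(*D))
E
```

```text
clock: 32.52
ee_pos: [0.4817, -0.0226, 0.1207]
eef_rot: [-179.9, 0.1, -175.0]
wrist_force: [0.4, 0.2, -0.0]
grip_width: 0.04
gripper_force: 0.0
[0.46753269 0.13148647] -36.17661526174711 0.0360469815731527
```

View pics/p7.png

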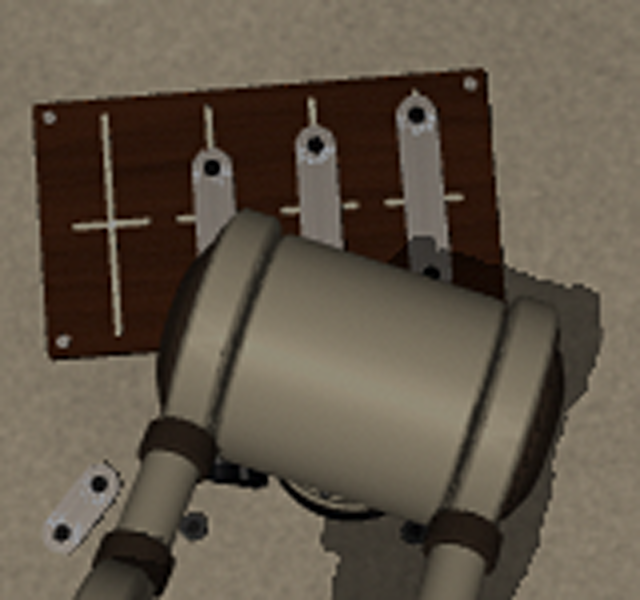

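The plate has hardly moved: it is at (.4675,.1315), −36°. Going back and gripping lower.

```bash
python3 -m crank '0 2.5 0 0 0 0 4; 0 2.5 0 0 0 0 4; 0 2.5 0 0 0 0 4; 0 2.5 0 0 0 0 4; 0 2.5 0 0 0 0 4; 0 2.5 0 0 0 0 4; 0 0 1 0 0 1 4; 0 0 1 0 0 1 4; 0 0 1 0 0 1 4; 0 0 1 0 0 1 4'
python3 -m crank '0 0 1 0 0 1 4; 0 0 1 0 0 1 4; 0 0 1 0 0 1 4; 0 0 0 0 0 1 4; 0 0 0 0 0 0.2 4; 0 0 0 0 0 0 4; 0 0 0 0 0 0 4'
python3 - <<'E'
from h import *
go(.4675,.1315,.003,144)
E
```

```text
clock: 33.4
ee_pos: [0.4664, 0.1317, 0.0796]
eef_rot: [180.0, -0.0, 165.0]
wrist_force: [-0.2, 0.1, 0.1]
grip_width: 0.0401
gripper_force: 0.0
clock: 33.98
ee_pos: [0.4672, 0.1309, 0.0503]
eef_rot: [180.0, 0.0, 144.4]
wrist_force: [0.3, 0.3, 0.6]
grip_width: 0.04
gripper_force: 0.0
now [0.4672 0.1309 0.0503] [180.    0.  144.4] t 34.0 | shift before turn [0.01 0.06 4.73] | after turn [0.01 0.07 4.73] | turn [0.01 0.01 0.08]
```

```bash
python3 -m crank '0 0.06 1.5 0 0 0 4; 0 0 1.5 0 0 0 4; 0 0 1 0 0 0 4; 0 0 0.5 0 0 0 4; 0 0 0.2 0 0 0 4; 0 0 0 0 0 0 4; 0 0 0 0 0 0 4; 0 0 0 0 0 0 4'
python3 - <<'E'
from h import *
go(.4675,.1315,.003,144)
E
```

```text
clock: 34.65
ee_pos: [0.468, 0.1309, 0.0036]
eef_rot: [180.0, 0.1, 144.3]
wrist_force: [0.2, 0.1, -1.2]
grip_width: 0.0398
gripper_force: 0.0
now [0.468  0.1309 0.0036] [1.800e+02 1.000e-01 1.443e+02] t 34.6 | shift before turn [0.08 0.01 0.06] | after turn [0.08 0.01 0.06] | turn [0.01 0.01 0.06]
```

```bash
python3 -m crank '0 0 0.15 0 0 0 4; 0 0 0 0 0 0 1.8; 0 0 0 0 0 0 1.8; 0 0 0 0 0 0 1.8; 0 0 0 0 0 0 1.8; 0 0 0 0 0 0 1.8; 0 0 0 0 0 0 1.8'
```

```text
clock: 35.23
ee_pos: [0.4677, 0.1309, 0.0019]
eef_rot: [180.0, 0.0, 144.3]
wrist_force: [-1.4, -1.1, 5.0]
grip_width: 0.021
gripper_force: 59.0
```

```bash
python3 -m crank '0 0 -1 0 0 0 1.8; 0 0 -2 0 0 -0.2 1.8; 0 0 -2.5 0 0 -1 1.8; 0 0 -2 0 0 -1 1.8; 0 0 -1 0 0 -1 1.8; 0 0 0 0 0 -1 1.8; 0 0 0 0 0 -1 1.8; 0 0 0 0 0 -1 1.8; 0 0 0 0 0 -1 1.8; 0 0 0 0 0 -1 1.8'
python3 -m crank '-1.2 -0.2 0 0 0 0 1.8; -2 -0.35 0 0 0 0 1.8; -2 -0.35 0 0 0 0 1.8; -2 -0.35 0 0 0 0 1.8; -2 -0.35 0 0 0 0 1.8; -2 -0.35 0 0 0 0 1.8; -2 -0.35 0 0 0 0 1.8; -2 -0.35 0 0 0 0 1.8; -1.5 -0.15 0 0 0 0 1.8; 0 0 0 0 0 0 1.8'
python3 -m crank '0 0 2 0 0 0 1.8; 0 0 2 0 0 0 1.8; 0 0 2 0 0 0 1.8; 0 0 0 0 0 0 1.8; 0 0 0 0 0 0 1.8; 0 0 0 0 0 0 1.8'
python3 - <<'E'
from h import *
go(.636,.1178,.0125,185.3)
E
```

```text
clock: 36.07
ee_pos: [0.4671, 0.1309, 0.0867]
eef_rot: [-180.0, -0.0, -174.5]
wrist_force: [0.1, 0.6, -0.9]
grip_width: 0.0212
gripper_force: 58.9
clock: 36.9
ee_pos: [0.6386, 0.1179, 0.087]
eef_rot: [-180.0, 0.1, -174.8]
wrist_force: [0.8, -0.4, 0.2]
grip_width: 0.0214
gripper_force: 58.9
clock: 37.4
ee_pos: [0.6366, 0.1185, 0.0277]
eef_rot: [-180.0, 0.1, -174.7]
wrist_force: [-0.1, 0.0, -0.9]
grip_width: 0.0215
gripper_force: 58.9
now [0.6366 0.1185 0.0277] [-1.800e+02  1.000e-01 -1.747e+02] t 37.4 | shift before turn [ 0.06 -0.06  1.52] | after turn [ 0.06 -0.06  1.52] | turn [-0.    0.01 -0.  ]
```

```bash
python3 -m crank '0 0 0.8 0 0 0 1.8; 0 0 0.7 0 0 0 1.8; 0 0 0 0 0 0 1.8; 0 0 0 0 0 0 1.8; 0 0 0 0 0 0 1.8'
python3 -m crank '0 0 0 0 0 0 3.6; 0 0 0 0 0 0 3.6; 0 0 0 0 0 0 3.6; 0 0 -1.5 0 0 0 3.6; 0 0 -2.5 0 0 0 3.6; 0 0 -2.5 0 0 0 4; 0 0 -2.5 0 0 0 4; 0 0 -2.5 0 0 0 4; 0 0 0 0 0 0 4'
python3 -m crank '2.5 -1.5 0 0 0 0 4; 2.5 -1.5 0 0 0 0 4; 2.5 -1.5 0 0 0 0 4; 2.5 -1.5 0 0 0 0 4; 2.5 -1.5 0 0 0 0 4; 2.5 -1.5 0 0 0 0 4; 2.5 -1.5 0 0 0 0 4; 2.5 -1.5 0 0 0 0 4; 2.5 -1.5 0 0 0 0 4; 0 -2.5 0 0 0 0 4'
python3 - <<'E'
from h import *
im=ctrl.snapshot("top"); cv2.imwrite("pics/p8.png",cv2.resize(im[70:270,70:330,::-1],None,fx=3,fy=3,interpolation=cv2.INTER_CUBIC)); cv2.imwrite("pics/top8.png",im[:,:,::-1])
E
```

```text
clock: 37.82
ee_pos: [0.637, 0.1184, 0.012]
eef_rot: [-180.0, 0.1, -174.7]
wrist_force: [1.4, 0.3, 1.5]
grip_width: 0.0213
gripper_force: 59.2
clock: 38.57
ee_pos: [0.6402, 0.1185, 0.1343]
eef_rot: [-179.9, 0.7, -174.7]
wrist_force: [0.0, 0.1, 0.6]
grip_width: 0.0399
gripper_force: 0.0
clock: 39.4
ee_pos: [0.4221, -0.0602, 0.1251]
eef_rot: [179.9, -0.3, -174.6]
wrist_force: [0.9, -0.7, -1.1]
grip_width: 0.0401
gripper_force: 0.0
```

View pics/p8.png

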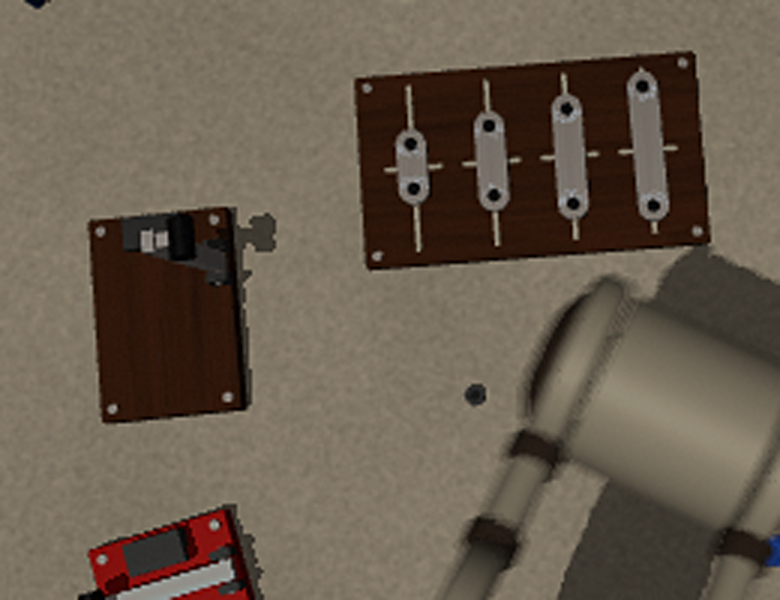

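All four plates sit on their crosses in order: centres at (412,166), (491,160), (570,156) and (648,146), each within about 3 mm of its crossing. The bar stands open, and the arm is clear.

```bash
python3 -m crank '0 0 0 0 0 0 4; 0 0 0 0 0 0 4; 0 0 0 0 0 0 4; 0 0 0 0 0 0 4'
python3 - <<'E'
from plant import ctrl
print(ctrl.job_done())
E
```

```text
clock: 39.78
ee_pos: [0.4272, -0.061, 0.1265]
eef_rot: [180.0, -0.0, -174.6]
wrist_force: [-0.0, 0.1, -0.1]
grip_width: 0.0404
gripper_force: 0.0
the job is handed in; nothing more can be done
None
```

The job is handed in at 39.8 s: the clamp bar stands open at about 1.5 rad, swung up before the plate was moved, and all four plates lie on their crosses in length order, each within about 3 mm of its crossing by the top camera.

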